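# Unlock the spice carousel and present the marked jar

## Task

The spice carousel is locked: squeeze its orange trigger fully home against the fixed grip to kick the latch out, and let the trigger spring back. Then take the turntable by the wooden bar knob and turn it until the jar with the red dot stands squarely at the yellow front pointer, and finish while still gripping the knob so that the turntable stays still there. Keep all jars upright in their cups and leave the bowl, the mug and the timer where they stand.

Things in the scene. Friction and masses are not known exactly. Their poses are not given: they have to be found in the camera images.
- carousel: fixed stand of the spice carousel, a black disc of radius 100 mm and 12 mm high; position and direction vary. Origin: on the worktop, on the turntable's axis. Its -x axis points to the front, where a small tab with a yellow diamond marks the front; its -y side carries a 12 mm high arm with the grip, the trigger and the latch.
- turntable (a joint): angle of the round wooden turntable (radius 113 mm, top 36 mm above the worktop), rad, about 0 at the start, grows anticlockwise seen from above; turns freely either way (up to 6.2 rad) once unlocked with little friction, no detents, and stays where left. Carries five jars in cups (18 mm high rings) on a circle of 75 mm radius, 72 degrees apart. Locked at first.
- knob_center (a point): centre of the wooden bar knob on a post at the turntable's axis, 185 mm above the worktop; the bar is 60 mm long along this frame's y, 18 mm thick along its x (pinch it across x, from above) and 30 mm high. The frame turns with the turntable. The jars' caps end 44 mm below it.
- trigger (a joint): angle of the orange trigger blade, rad: 0 at rest, 0.15 fully squeezed (stop). Hinged at its foot 12 mm above the worktop; its top swings towards the grip (+x of the carousel). Sprung: about 6 N at 110 mm height when fully squeezed; it springs back by itself.
- squeeze_point (a point): point 110 mm above the worktop, half-way between the outer faces of trigger and grip when FULLY SQUEEZED (then 28 mm over both); axes as the carousel's. Pinch along its x, from above: with the fingers centred here the blade meets one finger first and is pushed home as the other reaches the grip. A steel rod beside them, up to 63 mm above the worktop, works the latch.
- grip_top (a point): centre of the top of the fixed grey grip, 134 mm above the worktop; grip 18 mm thick (x), 24 mm wide (y); axes as the carousel's. Its back face lies 14 mm to +x of the squeeze point.
- trigger_top (a point): centre of the top of the orange trigger blade, 125 mm above the worktop at rest; blade 8 mm thick (x), 22 mm wide (y). Its outer face at rest lies 28 mm to -x of the squeeze point, 14 mm when squeezed.
- latch (a joint): angle of the steel latch, rad: 0 = its tooth stands between two lugs of the turntable (locked); above 0.22 the turntable is free. The trigger kicks it to about 0.3 or more and it stays there when the trigger is let go.
- front_place (a point): centre of a jar that stands exactly at the front pointer: 75 mm from the axis towards the carousel's front, 88.5 mm above the worktop.
- jar_front_center (a point): centre, half-way up, of a plain jar that starts at the front; 41 mm across, 105 mm high, loose in its cup with 1.5 mm play.
- jar_red_center (a point): centre, half-way up, of a jar with a black cap and a red round dot (32 mm) on top of the cap: the jar to bring to the front. It may start in any cup but the front one; 41 mm across, 105 mm high, loose in its cup with 1.5 mm play.
- jar_b_center (a point): centre, half-way up, of a plain jar with a black cap, no dot; 41 mm across, 105 mm high, loose in its cup with 1.5 mm play.
- jar_c_center (a point): centre, half-way up, of a plain jar with a black cap, no dot; 41 mm across, 105 mm high, loose in its cup with 1.5 mm play.
- jar_d_center (a point): centre, half-way up, of a plain jar with a black cap, no dot; 41 mm across, 105 mm high, loose in its cup with 1.5 mm play.
- bowl: white bowl, 115 mm wide, 52 mm high; loose, stands near the work, to be left alone. Origin at the underside.
- mug: cream mug, 78 mm wide, 101 mm high; loose, stands near the work, to be left alone. Origin at the underside.
- timer: white wind-up timer, 68 mm wide, 58 mm high; loose, stands near the work, to be left alone. Origin at the underside.
Mind the look-alikes: they are no part of the job. Leave any blue look-alike of the part that bears jar_red_center alone.

How it is judged (in metres and radians):
On the way, in this order (a step that is already met when the one before it is completed fails the run):
1. the trigger is squeezed home between the fingers, which touch the grip or are centred about the squeezed pair (value of joint trigger above 0.12 rad and contact force between the fingers and trigger above 1 N and (contact force between the fingers and carousel_c0 above 0.5 N or horizontal distance between the grasp point and squeeze_point below 0.012 m)), for 0.1 s.
2. the trigger is let go and has sprung back, with the latch out (value of joint trigger below 0.03 rad and contact force between the fingers and trigger below 0.1 N and value of joint latch above 0.22 rad), for 0.1 s.
At the end, for the whole second after the job is handed in: The jar with the red dot stands upright in its cup within 14 mm (about 11 degrees of turn) of the front place; the fingers still grip the knob with more than 2 N and the turntable is still (under 0.05 rad/s); the trigger is released and the latch out (all of step 2 and distance between jar_red_center and front_place below 0.014 m and angle between jar_red_center's own z axis and vertical below 0.15 rad and contact force between the fingers and turntable_c0 above 2 N and velocity of joint turntable between -0.05 and 0.05 rad/s and horizontal distance between the grasp point and knob_center below 0.04 m); the arm keeps its last pose, push and grip.
It fails at once if a jar is tipped or lifted out of its cup (angle between any of jar_front_center, jar_red_center, jar_b_center, jar_c_center, jar_d_center's own z axis and vertical above 0.35 rad or height (world z) of any of jar_front_center, jar_red_center, jar_b_center, jar_c_center, jar_d_center above 0.105 m).
It fails at once if bowl, mug or timer is pushed away (distance of any of bowl, mug, timer from where it was at the start of the episode above 0.03 m).
It also fails if it takes over 72 s, if anything falls off the work surface, if the arm or the gripper's body presses on something with over 40 N, if the wrist force passes 120 N, or if a joint passes its speed limit or range.

## Robot

A 6-joint arm with a two-finger parallel gripper is mounted at the origin on a cart in front of the work surface, level with it; the furniture and walls round the work are solid. World frame = base frame: x ahead of the robot, y to its left, z up, the work surface at z = 0. Lengths are in m, angles in degrees, forces in N, time in s.
With the tool pointing down it reaches from about 0.425 to 0.95 m from the base axis. Payload 14.7 kg.
Tool frame: the origin (TCP) lies between the finger pads; the fingertips stand finger_overhang ahead of it and the grasp point (between the pads) is the TCP (finger_overhang is the distance from the TCP to the fingertips, in m); z points along the fingers, x is the direction in which the jaws open and shut, and the axes are right-handed (so a half turn about z gives the same grasp; the last joint's range is limited). The gripper opens to 85 mm and grips with 20 to 120 N. Pads are 22 mm wide; open, the fingers measure 114 mm over their backs; the gripper's body (76 mm by 85 mm) begins 54 mm behind the grasp point. The pads swing forward as they close: fully open they stand 13 mm farther back than shut.
Start: joints at [67.231, 27.513, 91.461, -0, 61.026, -2.67], TCP at [0.223, 0.61, 0.25] pointing down, gripper open.
Joint ranges: [-157.49, 157.49], [-46.99, 117.5], [13.45, 153.17], [-89.5, 269.5], [5.16, 153.95], [-167.48, 167.48]. Speed limits (degrees/s): [108.29, 108.29, 136.94, 172.46, 172.46, 172.46].

## Interface

Orientations are given as a 3x3 rotation matrix whose columns are the frame's x, y, z axes.
In Python, from bench import read_state, capture, sign_off, find_in, finger_overhang gives the robot as it stands.
- The arm moves only by the tool send_rows, never from a script. Its arguments are lists of equal length, an entry for each row: "fingers": the finger opening in m, from 0 to 0.0854; "slide": the shift along the world's x, y, z in m, a list of three; "yaw": the turn about the world's z in rad. In form: {"fingers": [fingers, ...], "slide": [[x, y, z], ...], "yaw": [yaw, ...]}. A call has exactly 5 rows; each row is the pose to reach, as a shift and turn from the pose commanded when the call began; what a row does not reach only later rows make up. A row lasts 1/8 s, in which the tool goes at most 62.5 mm and 10.7 degrees, less where a joint would pass 70% of its speed; a pose out of reach is approached as far as the arm can. A call with a gripper value outside its range is refused whole. The fingers move at their own pace and stop on an object; "grip_force" is the grip in N (left out, the last holds). Time passes only in rows, so rows that repeat a pose let the fingers close, or fill a call up. It gives the time, the measured TCP pose, the force and the opening at its end, in the units of the state.
- read_state(): the state, without advancing time (a new reading comes with each control period).
- capture(name): name is "side" or "top" or "wrist"; returns a dict with "img" (420x560x3 uint8, red, green, blue), "intrinsics" (3x3 intrinsics, pixels), "position" and "attitude" of the camera in the world. Camera axes: x right, y down, z forward; pixel columns grow to the right and rows downward; lengths in m; the calibration is good to about 2 mm. A picture is of the moment at which its call begins. There is no depth.
- sign_off(): hands the job in, once; it reports no verdict.
Trained networks look in a picture, given as the dict that the camera call returned (one of the last four; its "shot" number tells which), for a name from the list of things; names that differ only in an ending like _2 or _b are one class to them, and where a whole thing is asked for, a point or a joint stands for the part that bears it (a point fixed in the world has none). Each returns a list of dicts, best first, with "p" (0 to 1); they miss things now and then, are a little off and sometimes report something else, mostly with a low value. They report only what shows in the picture. A call takes as long as a camera call. They do not tell look-alikes from the thing itself.
- find_in(thing, picture): "position" ([x, y, z] in m, in world coordinates, good to about 4 mm: the middle of the surface that is visible of it).
The state is a dict: "clock": time; "joint_pos": joint angles; "dq": joint speeds; "tau": joint torques, N m; "tcp_pos": TCP position; "tcp_rot": TCP orientation; "force": force on the tool from outside, world axes, zero at the start; "torque": the same for the moment, N m; "width": opening from 0.0 (shut) to 1.0 (fully open).
Only numpy, scipy, OpenCV 4.12 (cv2) and the standard library are available. Lean on these libraries where they do the work, as an engineer would, in place of code of your own. Each camera call takes 0.05 s, during which the arm holds its last target. There are 200 camera calls.

## Working session

There is one attempt and no reset: what is moved stays moved. The work goes in short steps, Python scripts to look and compute and a tool call to move; the robot and the scene stay as the last step left them, time stands still between calls to the robot, and variables do not carry over. Pictures are saved under pics/ and viewed, about 8 in all and at most 12, crops included, and the job is handed in when it is done.

Besides the shell and the picture viewer there is one more tool, called after "Request:" by a JSON object that holds its "fn" and its "kwargs", one argument or row to a line. send_rows: Moves the arm, as the interface text tells. Its arguments: {"type":"object","properties":{"fingers":{"type":"array","items":{"type":"number"}},"slide":{"type":"array","items":{"type":"array","items":{"type":"number"}}},"yaw":{"type":"array","items":{"type":"number"}},"grip_force":{"type":"number"}},"required":["fingers","slide","yaw"]}

```bash
mkdir -p pics; cat > h.py <<'E'
import numpy as np, cv2
from bench import *
def save(c,n): cv2.imwrite(f'pics/{n}.png',c['img'][:,:,::-1])
def proj(c,P):
    p=np.array(c['attitude']).T@(np.array(P)-c['position']); q=np.array(c['intrinsics'])@p; return q[:2]/q[2]
def ray(c,uv,z):
    d=np.array(c['attitude'])@np.linalg.inv(c['intrinsics'])@np.array([uv[0],uv[1],1.]); o=np.array(c['position']); return o+d*(z-o[2])/d[2]
E
python3 - <<'E'
from h import *
s=read_state(); print(s['clock'],s['tcp_pos'],finger_overhang)
for n in ('top','side'):
    c=capture(n); save(c,n+'0'); print(n,c['position'],c['attitude'])
    for t in ['carousel','knob_center','grip_top','trigger_top','squeeze_point','jar_red_center','jar_front_center','bowl','mug','timer','latch','turntable','front_place']:
        try: print(t,[(np.round(r['position'],3).tolist(),round(r['p'],2),proj(c,r['position']).round().tolist()) for r in find_in(t,c)][:6])
        except Exception as e: print(t,e)
E
```

```text
0.0 [0.22319647 0.61005118 0.24967451] 0.019
top [0.28076544 0.08461884 1.58819241] [[-0.01893673 -0.98893652  0.14712568]
 [-0.99728562  0.00821086 -0.07317084]
 [ 0.07115329 -0.14811194 -0.98640766]]
carousel [([0.549, 0.011, 0.036], 0.63, [269.0, 199.0])]
knob_center [([0.561, 0.034, 0.039], 0.59, [262.0, 195.0])]
grip_top [([0.544, 0.01, 0.036], 0.79, [270.0, 200.0])]
trigger_top [([0.506, -0.116, 0.063], 0.66, [309.0, 210.0]), ([0.485, 0.049, 0.144], 0.29, [259.0, 214.0])]
squeeze_point [([0.545, 0.012, 0.037], 0.69, [269.0, 200.0])]
jar_red_center [([0.406, 0.244, 0.108], 0.68, [195.0, 241.0]), ([0.55, 0.11, 0.138], 0.65, [238.0, 193.0]), ([0.347, 0.165, 0.109], 0.55, [221.0, 261.0])]
jar_front_center [([0.484, 0.052, 0.14], 0.75, [258.0, 214.0]), ([0.426, -0.43, 0.038], 0.21, [403.0, 235.0])]
bowl [([0.591, -0.45, 0.018], 0.8, [405.0, 187.0])]
mug [([0.485, 0.342, 0.034], 0.76, [166.0, 219.0])]
timer [([0.423, -0.428, 0.04], 0.9, [403.0, 235.0])]
latch [([0.558, 0.031, 0.038], 0.68, [263.0, 196.0]), ([0.574, -0.088, 0.062], 0.67, [300.0, 190.0]), ([0.545, 0.011, 0.035], 0.36, 
[... 488 characters left out ...]
 0.86, [264.0, 249.0]), ([0.486, 0.074, 0.107], 0.16, [280.0, 237.0])]
trigger_top [([0.505, -0.136, 0.062], 0.59, [288.0, 212.0])]
squeeze_point [([0.539, 0.063, 0.038], 0.94, [265.0, 249.0])]
jar_red_center [([0.346, 0.189, 0.067], 0.91, [317.0, 279.0]), ([0.402, 0.263, 0.075], 0.75, [294.0, 292.0]), ([0.55, 0.124, 0.115], 0.57, [257.0, 242.0])]
jar_front_center [([0.486, 0.074, 0.109], 0.6, [281.0, 237.0])]
bowl [([0.587, -0.466, 0.032], 0.92, [285.0, 173.0])]
mug [([0.476, 0.359, 0.065], 0.83, [259.0, 315.0])]
timer [([0.421, -0.417, 0.03], 0.73, [321.0, 184.0])]
latch []
turntable [([0.552, 0.075, 0.037], 0.65, [260.0, 251.0])]
front_place [([0.535, 0.063, 0.033], 0.73, [266.0, 250.0])]
```

```bash
python3 - <<'E'
import cv2
im=cv2.imread('pics/top0.png')[130:290,150:350]; cv2.imwrite('pics/topc.png',cv2.resize(im,None,fx=4,fy=3.75,interpolation=cv2.INTER_CUBIC)[:600])
im=cv2.imread('pics/side0.png')[150:330,180:380]; cv2.imwrite('pics/sidec.png',cv2.resize(im,(660,594),interpolation=cv2.INTER_CUBIC))
E
```

```text
(no output)
```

View pics/topc.png

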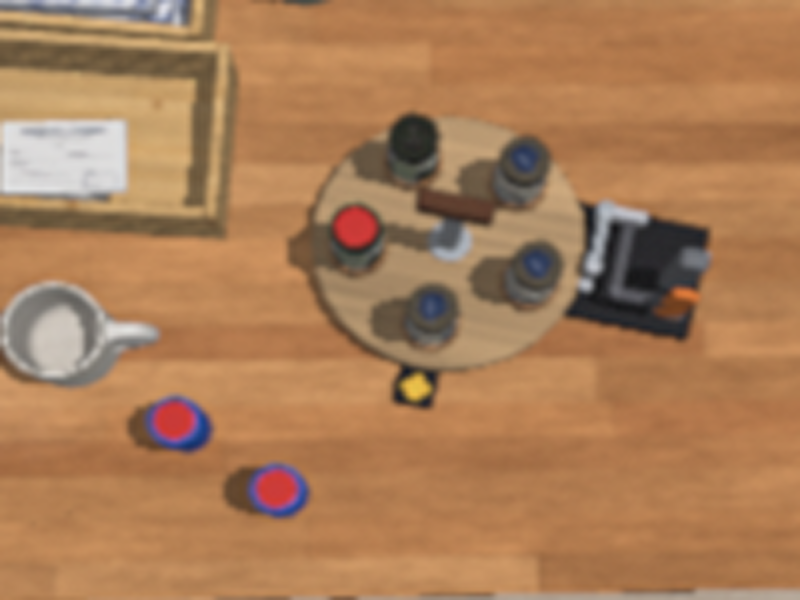

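View pics/sidec.png

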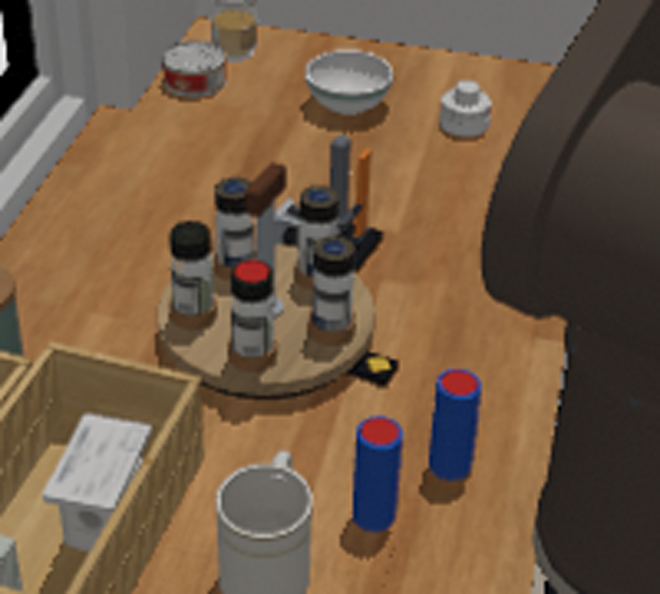

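The top view shows the knob at crop (455,206), the yellow diamond at (415,387), the red jar at (354,227), the grip top at (692,260) and the trigger top at (685,295). Two blue look-alikes stand at the lower left. The side view agrees with this. Next I'll turn these pixels into positions.

```bash
python3 - <<'E'
from h import *
c=capture('top')
f=lambda x,y,z: ray(c,(150+x/4,130+y/3.75),z)
n=dict(knob=f(455,206,.2),axis=f(449,242,.036),dia=f(415,387,.012),red=f(354,227,.141),grip=f(692,260,.134),trig=f(685,295,.125),knobL=f(418,203,.2),knobR=f(492,210,.2))
for k,v in n.items(): print(k,v.round(4))
ax=(n['knob']+n['axis'])/2
d=n['dia']-ax; print('front yaw',np.degrees(np.arctan2(-d[1],-d[0])))
d=n['knobL']-n['knobR']; print('knob y yaw',np.degrees(np.arctan2(-d[0],d[1])))
d=n['red']-ax; print('red ang',np.degrees(np.arctan2(d[1],d[0])),np.hypot(*d[:2]))
d=n['grip']-n['trig']; print('grip-trig',np.degrees(np.arctan2(d[1],d[0])),np.hypot(*d[:2]))
s=read_state(); R=np.array(s['tcp_rot']);print(R.round(3), s['tcp_pos'],s['force'])
E
```

```text
knob [0.5624 0.0345 0.2   ]
axis [0.5636 0.0339 0.036 ]
dia [0.4391 0.0627 0.012 ]
red [0.5573 0.1096 0.141 ]
grip [ 0.5296 -0.1506  0.134 ]
trig [ 0.5018 -0.1456  0.125 ]
knobL [0.5649 0.0616 0.2   ]
knobR [0.5591 0.0073 0.2   ]
front yaw -12.95372180835372
knob y yaw -6.135557731681337
red ang 94.32299542157055 0.07557861279470197
grip-trig -10.104982770024465 0.028241368205052984
[[ 0.344  0.939 -0.   ]
 [ 0.939 -0.344  0.   ]
 [ 0.    -0.    -1.   ]] [0.22334269 0.61041815 0.25030111] [-0.02418625  0.14913442  0.41591401]
```

Request:
{"fn": "send_rows", "kwargs": {
  "fingers": [0.0854,0.0854,0.0854,0.0854,0.0854],
  "slide": [
    [0.032,-0.042,0.01],
    [0.064,-0.084,0.02],
    [0.096,-0.126,0.02],
    [0.128,-0.168,0.02],
    [0.16,-0.21,0.02]
  ],
  "yaw": [-0.1,-0.2,-0.3,-0.4,-0.5]
}}

```text
clock: 2.08
tcp_pos: [0.3842, 0.3991, 0.2705]
tcp_rot: [[0.754, 0.657, 0.0], [0.657, -0.754, 0.0], [0.001, 0.0, -1.0]]
force: [0.3, 1.3, -0.8]
width: 1.0
```

Request:
{"fn": "send_rows", "kwargs": {
  "fingers": [0.0854,0.0854,0.0854,0.0854,0.0854],
  "slide": [
    [0.024,-0.05,0],
    [0.048,-0.1,0],
    [0.072,-0.15,0],
    [0.096,-0.2,0],
    [0.12,-0.25,0]
  ],
  "yaw": [-0.09,-0.18,-0.27,-0.36,-0.45]
}}

```text
clock: 2.7
tcp_pos: [0.504, 0.1487, 0.2705]
tcp_rot: [[0.965, 0.264, 0.001], [0.264, -0.965, 0.0], [0.001, -0.0, -1.0]]
force: [1.1, -0.1, -0.6]
width: 1.0
```

Request:
{"fn": "send_rows", "kwargs": {
  "fingers": [0.0854,0.0854,0.0854,0.0854,0.0854],
  "slide": [
    [0.004,-0.054,0],
    [0.008,-0.108,0],
    [0.012,-0.162,0],
    [0.016,-0.216,0],
    [0.02,-0.27,0]
  ],
  "yaw": [-0.1,-0.2,-0.3,-0.4,-0.47]
}}

```text
clock: 3.32
tcp_pos: [0.5234, -0.1214, 0.2705]
tcp_rot: [[0.979, -0.202, 0.001], [-0.202, -0.979, -0.0], [0.001, -0.0, -1.0]]
force: [0.4, 0.6, -0.2]
width: 1.0
```

Yaw is now -11.7°. I'll take a close look with the wrist camera.

```bash
python3 - <<'E'
from h import *
c=capture('wrist'); save(c,'w1'); print(c['position'],proj(c,[.5247,-.1496,.134]),proj(c,[.5018,-.1456,.125]),proj(c,[.5296,-.1506,.134]))
E
```

```text
[ 0.53948549 -0.04061774  0.3938815 ] [288.72243092 233.98541021] [259.34003399 230.40212789] [295.17901443 233.9748187 ]
```

View pics/w1.png

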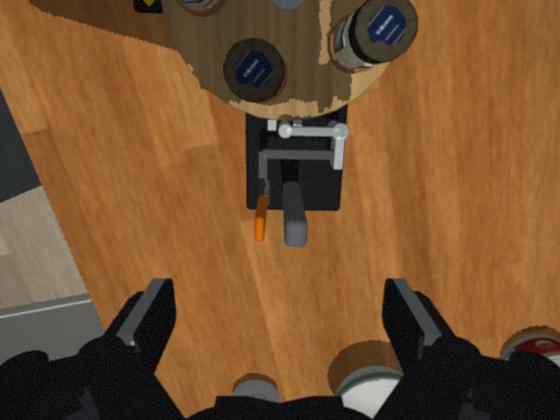

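The grip top at (295,233) and trigger top at (260,231) match my estimates, and the stand is square to the image, so the yaw is right. Now I'll go down to the squeeze point.

Request:
{"fn": "send_rows", "kwargs": {
  "fingers": [0.0854,0.0854,0.0854,0.0854,0.0854],
  "slide": [
    [0.001,-0.03,0],
    [0.001,-0.03,-0.04],
    [0.001,-0.03,-0.08],
    [0.001,-0.03,-0.12],
    [0.001,-0.03,-0.16]
  ],
  "yaw": [0,0,0,0,0]
}}

```text
clock: 4.0
tcp_pos: [0.5245, -0.1496, 0.1092]
tcp_rot: [[0.98, -0.199, 0.001], [-0.199, -0.98, -0.0], [0.001, 0.0, -1.0]]
force: [-0.0, -0.3, 0.7]
width: 1.0
```

Request:
{"fn": "send_rows", "kwargs": {
  "fingers": [0.06,0.05,0.04,0.03,0.02],
  "slide": [
    [0,0,0],
    [0,0,0],
    [0,0,0],
    [0,0,0],
    [0,0,0]
  ],
  "yaw": [0,0,0,0,0],
  "grip_force": 40
}}

```text
clock: 4.62
tcp_pos: [0.5263, -0.15, 0.1123]
tcp_rot: [[0.98, -0.199, 0.004], [-0.199, -0.98, -0.001], [0.005, 0.0, -1.0]]
force: [4.6, 0.6, 6.1]
width: 0.319
```

Request:
{"fn": "send_rows", "kwargs": {
  "fingers": [0.02,0.02,0.02,0.02,0.02],
  "slide": [
    [0,0,0],
    [0,0,0],
    [0,0,0],
    [0,0,0],
    [0,0,0]
  ],
  "yaw": [0,0,0,0,0],
  "grip_force": 40
}}

```text
clock: 5.25
tcp_pos: [0.5263, -0.15, 0.1123]
tcp_rot: [[0.98, -0.199, 0.004], [-0.199, -0.98, -0.001], [0.005, 0.0, -1.0]]
force: [3.9, 0.9, 6.6]
width: 0.318
```

The fingers stopped at 27 mm, against 28 mm for a full squeeze. I'll release, rise and check the latch.

Request:
{"fn": "send_rows", "kwargs": {
  "fingers": [0.05,0.07,0.0854,0.0854,0.0854],
  "slide": [
    [0,0,0],
    [0,0,0],
    [0,0,0],
    [0,0,0],
    [0,0,0]
  ],
  "yaw": [0,0,0,0,0]
}}

```text
clock: 5.88
tcp_pos: [0.5245, -0.1496, 0.1104]
tcp_rot: [[0.98, -0.199, 0.0], [-0.199, -0.98, -0.0], [0.0, 0.0, -1.0]]
force: [-0.8, 0.3, -0.3]
width: 0.998
```

Request:
{"fn": "send_rows", "kwargs": {
  "fingers": [0.0854,0.0854,0.0854,0.0854,0.0854],
  "slide": [
    [0,0,0.04],
    [0,0,0.08],
    [0,0,0.12],
    [0,0,0.16],
    [-0.002,0.03,0.16]
  ],
  "yaw": [0,0,0,0,0]
}}

```text
clock: 6.5
tcp_pos: [0.5242, -0.1209, 0.2734]
tcp_rot: [[0.98, -0.201, 0.006], [-0.201, -0.98, -0.002], [0.006, 0.001, -1.0]]
force: [-0.0, -0.1, -1.0]
width: 0.999
```

```bash
python3 - <<'E'
from h import *
c=capture('wrist'); save(c,'w2')
for t in ['jar_red_center','knob_center']:
    print(t,[(np.round(r['position'],3).tolist(),round(r['p'],2)) for r in find_in(t,c)])
for p in ([.563,.034,.2],[.563,.034,.036]): print(proj(c,p))
a=cv2.imread('pics/w1.png')[80:260,200:380];b=cv2.imread('pics/w2.png')[80:260,200:380]
cv2.imwrite('pics/cmp.png',cv2.resize(np.hstack([a,b]),(800,400)))
E
```

```text
jar_red_center [([0.539, -0.049, 0.04], 0.31)]
knob_center [([0.549, -0.007, 0.035], 0.66)]
[294.92807582 -98.86997207]
[286.14867353  -9.16820219]
```

View pics/cmp.png

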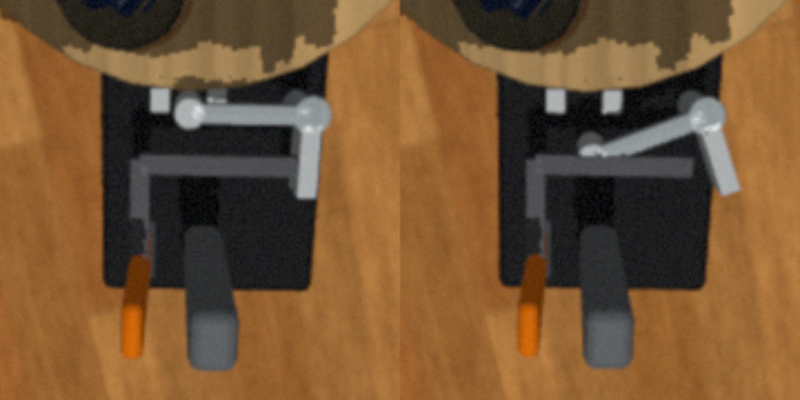

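The latch has swung out by about 20° and the trigger is back at rest. Next I'll go above the knob.

Request:
{"fn": "send_rows", "kwargs": {
  "fingers": [0.0854,0.0854,0.0854,0.0854,0.0854],
  "slide": [
    [0.01,0.039,0],
    [0.02,0.078,0],
    [0.03,0.117,0],
    [0.039,0.154,0],
    [0.039,0.154,0]
  ],
  "yaw": [0,0,0,0,0]
}}

```text
clock: 7.28
tcp_pos: [0.5618, 0.036, 0.2697]
tcp_rot: [[0.981, -0.196, -0.001], [-0.196, -0.981, 0.0], [-0.001, -0.0, -1.0]]
force: [-0.6, -1.0, -0.2]
width: 1.0
```

```bash
python3 - <<'E'
from h import *
c=capture('wrist'); save(c,'w3'); print(c['position'],c['attitude'],proj(c,[.563,.034,.2]),proj(c,[.557,.1096,.141]))
E
```

```text
[0.57764662 0.11689714 0.3930639 ] [[ 0.98041919 -0.18575651 -0.06536611]
 [-0.19690801 -0.92869833 -0.3142398 ]
 [-0.00233331  0.32095784 -0.94709061]] [282.74176436 238.23367132] [251.26522589 102.19736308]
```

View pics/w3.png

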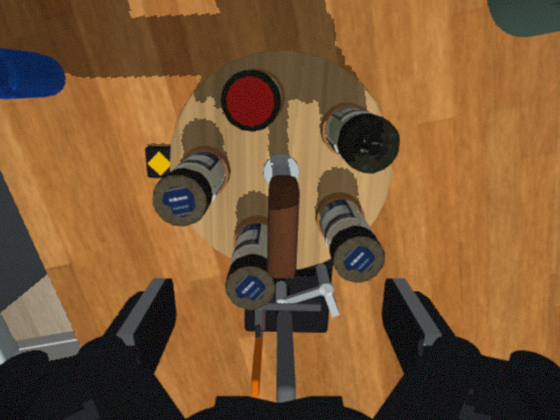

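The bar's top face runs from about (286,205) to (282,276), the red dot is at (250,100) and the diamond at (160,162). The latch is still out. I'll compute the turn.

```bash
python3 - <<'E'
from h import *
c=capture('wrist')
k=ray(c,(283.5,241),.2);a=ray(c,(286,205),.2);b=ray(c,(282,276),.2);d=ray(c,(160,162),.012);r=ray(c,(250,99.5),.141)
print(k,np.hypot(*(a-b)[:2]),np.degrees(np.arctan2(-(a-b)[0],(a-b)[1])))
for ax in (k,np.array([.563,.034,0])):
    e=d-ax;f=r-ax
    A=np.degrees(np.arctan2(e[1],e[0]));B=np.degrees(np.arctan2(f[1],f[0]));print(A,B,A-B,np.hypot(*f[:2]),np.hypot(*e[:2]))
E
```

```text
[0.5627069  0.03098836 0.2       ] 0.04490128669804467 -14.074923022320695
165.20862992760308 94.69590498711524 70.51272494048784 0.07949302283468355 0.1296681264058414
166.53305724222224 95.09926145049873 71.43379579172351 0.07651738314240611 0.1292171615512687
```

Request:
{"fn": "send_rows", "kwargs": {
  "fingers": [0.0854,0.0854,0.0854,0.06,0.05],
  "slide": [
    [0.001,0,-0.03],
    [0.001,0,-0.06],
    [0.001,0,-0.084],
    [0.001,0,-0.084],
    [0.001,0,-0.084]
  ],
  "yaw": [-0.02,-0.02,-0.02,-0.02,-0.02],
  "grip_force": 40
}}

```text
clock: 8.0
tcp_pos: [0.5627, 0.0337, 0.1871]
tcp_rot: [[0.976, -0.219, 0.001], [-0.219, -0.976, -0.0], [0.001, -0.0, -1.0]]
force: [1.0, 0.4, 0.0]
width: 0.602
```

Request:
{"fn": "send_rows", "kwargs": {
  "fingers": [0.03,0.01,0.005,0.005,0.005],
  "slide": [
    [0,0,0],
    [0,0,0],
    [0,0,0],
    [0,0,0],
    [0,0,0]
  ],
  "yaw": [0,0,0,0,0],
  "grip_force": 40
}}

```text
clock: 8.62
tcp_pos: [0.5636, 0.0342, 0.1874]
tcp_rot: [[0.976, -0.218, 0.003], [-0.218, -0.976, -0.0], [0.003, -0.0, -1.0]]
force: [4.0, -3.8, 5.8]
width: 0.208
```

It grips at 18 mm, which is right for the bar. Now I'll turn it gently by +1.25 rad in all.

Request:
{"fn": "send_rows", "kwargs": {
  "fingers": [0.005,0.005,0.005,0.005,0.005],
  "slide": [
    [0,0,0],
    [0,0,0],
    [0,0,0],
    [0,0,0],
    [0,0,0]
  ],
  "yaw": [0.02,0.06,0.11,0.16,0.21]
}}

```text
clock: 9.25
tcp_pos: [0.5639, 0.0342, 0.1874]
tcp_rot: [[1.0, -0.008, 0.003], [-0.008, -1.0, -0.0], [0.003, 0.0, -1.0]]
force: [6.3, -4.6, 4.3]
width: 0.203
```

Request:
{"fn": "send_rows", "kwargs": {
  "fingers": [0.005,0.005,0.005,0.005,0.005],
  "slide": [
    [0,0,0],
    [0,0,0],
    [0,0,0],
    [0,0,0],
    [0,0,0]
  ],
  "yaw": [0.06,0.12,0.18,0.24,0.3]
}}

```text
clock: 9.88
tcp_pos: [0.5644, 0.0342, 0.1874]
tcp_rot: [[0.958, 0.288, 0.004], [0.288, -0.958, -0.0], [0.004, 0.002, -1.0]]
force: [8.9, -3.3, 2.3]
width: 0.204
```

Request:
{"fn": "send_rows", "kwargs": {
  "fingers": [0.005,0.005,0.005,0.005,0.005],
  "slide": [
    [0,0,0],
    [0,0,0],
    [0,0,0],
    [0,0,0],
    [0,0,0]
  ],
  "yaw": [0.06,0.12,0.18,0.24,0.3]
}}

```text
clock: 10.5
tcp_pos: [0.5648, 0.0344, 0.1874]
tcp_rot: [[0.83, 0.558, 0.005], [0.558, -0.83, -0.0], [0.004, 0.003, -1.0]]
force: [12.0, -1.4, -0.6]
width: 0.201
```

Request:
{"fn": "send_rows", "kwargs": {
  "fingers": [0.005,0.005,0.005,0.005,0.005],
  "slide": [
    [0,0,0],
    [0,0,0],
    [0,0,0],
    [0,0,0],
    [0,0,0]
  ],
  "yaw": [0.06,0.12,0.18,0.23,0.28]
}}

```text
clock: 11.12
tcp_pos: [0.5651, 0.0346, 0.1874]
tcp_rot: [[0.644, 0.765, 0.006], [0.765, -0.644, 0.0], [0.004, 0.004, -1.0]]
force: [14.9, 1.6, -2.5]
width: 0.204
```

Request:
{"fn": "send_rows", "kwargs": {
  "fingers": [0.005,0.005,0.005,0.005,0.005],
  "slide": [
    [0,0,0],
    [0,0,0],
    [0,0,0],
    [0,0,0],
    [0,0,0]
  ],
  "yaw": [0.05,0.09,0.13,0.15,0.165]
}}

```text
clock: 11.75
tcp_pos: [0.5653, 0.0349, 0.1874]
tcp_rot: [[0.51, 0.86, 0.006], [0.86, -0.51, 0.001], [0.004, 0.005, -1.0]]
force: [15.1, 3.6, -2.9]
width: 0.202
```

Request:
{"fn": "send_rows", "kwargs": {
  "fingers": [0.005,0.005,0.005,0.005,0.005],
  "slide": [
    [0,0,0],
    [0,0,0],
    [0,0,0],
    [0,0,0],
    [0,0,0]
  ],
  "yaw": [0,0,0,0,0]
}}

```text
clock: 12.38
tcp_pos: [0.5653, 0.0349, 0.1874]
tcp_rot: [[0.51, 0.86, 0.006], [0.86, -0.51, 0.001], [0.004, 0.005, -1.0]]
force: [15.2, 3.5, -3.7]
width: 0.204
```

```bash
python3 - <<'E'
from h import *
c=capture('top'); save(c,'t2'); w=capture('wrist'); save(w,'w4')
im=c['img'][130:290,150:350,::-1]; cv2.imwrite('pics/t2c.png',cv2.resize(im,(800,600),interpolation=cv2.INTER_CUBIC))
s=read_state();print(s['dq'])
E
```

```text
[-0.11144432 -0.06077443 -0.0626581  -0.04521251 -0.00387431 -0.01162437]
```

View pics/t2c.png

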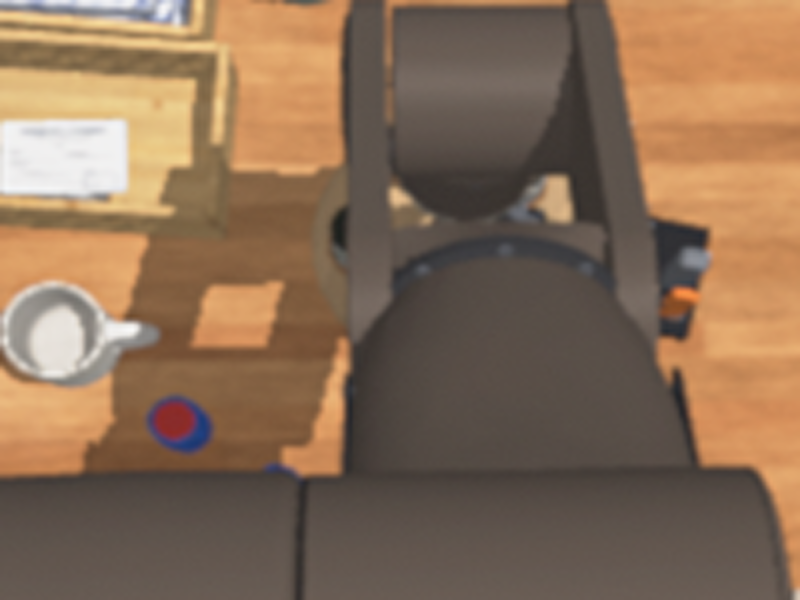

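View pics/w4.png

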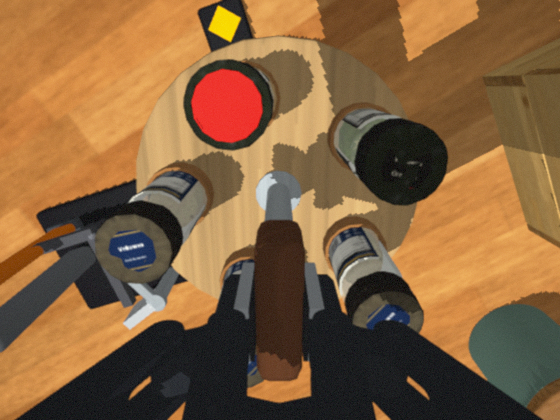

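The top view is blocked by the arm. The wrist view shows the red dot at (229,103), the diamond at (225,22), the bar firmly between the pads and the latch out. Next I'll measure how far off the jar is.

```bash
python3 - <<'E'
from h import *
c=capture('wrist'); im=c['img'].astype(int)
m=((im[...,0]>180)&(im[...,1]<70)&(im[...,2]<70)); y,x=np.nonzero(m); print(x.mean(),y.mean(),m.sum())
m2=((im[...,0]>200)&(im[...,1]>170)&(im[...,2]<60)); y2,x2=np.nonzero(m2); print(x2.mean(),y2.mean(),m2.sum())
r=ray(c,(x.mean(),y.mean()),.141); d=ray(c,(x2.mean(),y2.mean()),.012)
for ax in ([.563,.034,0],[.5636,.0342,0],[.5627,.031,0]):
    e=d-ax;f=r-ax;A=np.arctan2(e[1],e[0]);B=np.arctan2(f[1],f[0])
    fp=np.array(ax[:2])+.075*e[:2]/np.hypot(*e[:2])
    print(np.degrees(A),np.degrees(B),A-B,np.hypot(*f[:2]),np.hypot(*e[:2]),'off',np.hypot(*(r[:2]-fp)))
ft=ray(c,(277,190),.04);print(ft)
s=read_state();print(s['force'],s['width'],s['dq'])
E
```

```text
226.57045797684953 105.44539506794162 3974
224.09360374414976 23.327613104524183 641
166.4822097677374 166.0124697376464 0.008198510153505367 0.07574242757535016 0.12968253480147082 off 0.0009659331456812878
166.62947921610024 166.26718383436366 0.00632324727607303 0.07627704818882229 0.13021959393682067 off 0.001363667047007823
165.16688484985337 163.76954616329942 0.024388160845859375 0.07623486046245757 0.1301263750000837 off 0.002219335090012481
[0.56007321 0.03644939 0.04      ]
[14.74147874  4.0260648  -3.78837926] 0.20618213182432366 [ 0.00844963 -0.11652544 -0.09265304 -0.01603678  0.05457834 -0.03298567]
```

```bash
python3 -c "
from bench import *
print(sign_off())"
```

```text
the job is handed in; nothing more can be done
None
```

The carousel is unlocked, the red-dot jar is at the front pointer and the gripper still holds the knob. I handed the job in at about 12.5 s on the robot's clock, and `sign_off()` reports no verdict.

- **Trigger and latch:** I squeezed the trigger home; the fingers stopped at 27 mm, against 28 mm for a full squeeze. After release, the wrist picture showed the trigger back at rest and the latch swung out by about 20°.
- **Turn:** I gripped the bar knob (18 mm opening) and turned it about +72°.
- **Jar position:** The last wrist picture puts the red dot 1–2 mm (0.5–1.4°) from the front place, where 14 mm is allowed. The three axis estimates I tried differed by less than 1.5 mm.
- **Grip:** The gripper was set to 40 N and joint speeds were about 0.1°/s or less. The arm showed a steady side load of about 15 N because it sits about 2 mm off the turntable's axis.
- **Not fully checked:** The arm hid the turntable in the last top view, so only the wrist camera confirmed the end state. All the jars in view there stood in their cups, but one was partly hidden by the gripper. The mug had not moved in the top picture. I did not re-measure the bowl and the timer, but the arm never went near them.

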